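# Free and raise the plum stoner's plunger, and hold it up

### The arm

A 6-joint arm with a two-finger parallel gripper is mounted at the origin on the work surface. World frame = base frame: x ahead of the robot, y to its left, z up, the work surface at z = 0. Lengths are in m, angles in rad, forces in N, time in s.
With the tool pointing down it reaches from about 0.35 to 0.85 m from the base axis. Payload 8.1 kg.
Tool frame: the origin (TCP) lies at the very end of the fingers, on their centre line; the grasp point (between the pads) lies 19 mm behind it (robot.grip_depth is the distance from the TCP to the grasp point, in m); z points along the fingers, y is the line along which they close (so a half turn about z gives the same grasp; the last joint's range is limited). The gripper opens to 93 mm and grips with 3 to 60 N. Pads are 15 mm wide; open, the fingers measure 128 mm over their backs; the gripper's body (75 mm by 188 mm) begins 65 mm behind the grasp point.
Start: joints at [1.06, 0.13, 1.488, -0, 1.523, -0.085], TCP at [0.248, 0.546, 0.219] pointing down, gripper open.
Joint ranges: [-2.96, 2.96], [-0.89, 2.26], [0.02, 2.5], [-1.34, 4.48], [0, 2.73], [-2.66, 2.66]. Speed limits (rad/s): [2.39, 2.39, 2.79, 3.14, 3.14, 3.14].

### API

Orientations are given as a rotation vector (axis times angle).
In Python, from plant import robot gives the robot as it stands. The module is installed in compiled form; this text tells all that it offers.
- The arm moves only by the shell command python3 -m jog 'ROWS' [FORCE]. ROWS is JSON, a list that holds one entry, the list of rows, each a list of 7 numbers: the turn, a rotation vector about the tool's x, y, z in degrees, then the shift along the tool's x, y, z in cm, then the finger opening in cm, from 0 to 9.3. A call has 1 to 5 rows; each row shifts and turns the commanded pose from where the row before left it, along the tool's axes as they then stand; what a row does not reach is not made up. A row lasts 1/12 s, in which the tool goes at most 41.7 mm and 7.16 degrees, less where a joint would pass 70% of its speed; a pose out of reach is approached as far as the arm can. A call is refused whole if a number of a shift passes 4.17 or a number of a turn 7.16, either way. A call with a gripper value outside its range is refused whole. The fingers move at their own pace and stop on an object; FORCE is the grip in N (left out, the last holds). Time passes only in rows, so rows that do not move let the fingers close. It gives the time, the measured TCP pose, the force and the opening at its end, in the units of the state.
- robot.read_state(): the state, without advancing time (a new reading comes with each control period).
- robot.read_camera(name): name is "scene" or "top" or "wrist"; returns a dict with "img" (400x640x3 uint8, red, green, blue), "fx", "fy", "cx", "cy" (pixels), "k1" (the pictures are not rectified: a ray, as slopes to the right and down, at radius r is drawn at 1 + k1 r^2 times it, then the intrinsics apply), "extrinsics" (4x4, takes a point from camera to world coordinates). Camera axes: x right, y up, looking along -z (the intrinsics and any distortion apply to the point x, -y, -z); pixel columns grow to the right and rows downward; lengths in m; the calibration is good to about 2 mm. A picture is of the moment at which its call begins. There is no depth.
- robot.close_job(): hands the job in, once; it reports no verdict.
Trained networks look in a picture, given as the dict that the camera call returned (one of the last four; its "shot" number tells which), for a name from the list of things; names that differ only in an ending like _2 or _b are one class to them, and where a whole thing is asked for, a point or a joint stands for the part that bears it (a point fixed in the world has none). Each returns a list of dicts, best first, with "confidence" (0 to 1); they miss things now and then, are a little off and sometimes report something else, mostly with a low value. They report only what shows in the picture. A call takes as long as a camera call. They do not tell look-alikes from the thing itself.
- robot.masks_of(picture, label): "pixels" (400x640 bool, what is visible of it) and "point" ([column, row] in pixels, amid what is visible of it).
- robot.pinpoint(picture, label): "point" ([column, row] in pixels: a listed point, or the origin of a listed thing).
The state is a dict: "t": time; "q": joint angles; "dq": joint speeds; "joint_torque": joint torques, N m; "tool_pos": TCP position; "orientation": TCP orientation; "force": force on the tool from outside, world axes, zero at the start; "wrist_torque": the same for the moment, N m; "opening": finger opening in m.
Only numpy, scipy, OpenCV 4.12 (cv2) and the standard library are available. Lean on these libraries where they do the work, as an engineer would, in place of code of your own. Each camera call takes 0.05 s, during which the arm holds its last target. There are 200 camera calls.

### The job

Unlock the bench plum stoner by turning its winged lock knob clockwise (seen from above) until the fan-shaped keeper plate is clear of the plunger's collar. Then take the plunger by its grip, draw it straight up through its guide by about 50 mm without forcing it sideways or pulling it out, and finish while still holding it there in the gripper, so that someone can put a plum underneath; leave the bowl, the jar and the spoon where they are.

Things in the scene. Friction and masses are not known exactly. Their poses are not given: they have to be found in the camera images.
- stoner: Fixed aluminium plum stoner; origin on the worktop, under the axis of its vertical guide bore; z up. Base 150 (x) by 210 (y) by 15 mm, centred at y +35. A 45 mm square post at y +80 carries the head: 50 mm wide in x, y -30 to +105, z 110 to 150 mm, with the 15.5 mm bore at x = y = 0. Under it a fruit cup, 60 mm across, rim at z 50. The lock knob's vertical axis is at x 0, y +80 mm.
- lock_knob (a joint): Angle of the lock knob, rad; grows as it turns clockwise seen from above, 0 (locked) to 1.6 (stop). It stays where left (friction about 0.08 N m). It starts at 0 to 0.25, with its dark steel keeper plate (fan 69 mm long, 5 mm thick, z 161 to 166 mm) above the plunger's collar, blocking it; from 0.9 on the plate is wholly clear.
- lock_grip (a point): Centre of the knob's black wing grip, on the knob's axis, 188 mm above the worktop. The wing is an upright bar 14 mm thick, 50 mm long, 26 mm high (z 175 to 201 mm). The point turns with the knob: the bar's length is its y axis (along the stoner's y at joint value 0), the thickness its x axis.
- plunger_grip (a point): Centre of the plunger's black round grip, 28 mm in diameter, 36 mm high, under a 36 mm wide, 5 mm thick cap; z along the rod, yaw of no account. At the start 205 mm above the worktop (cap top 228 mm), on the bore's axis, 80 mm from the knob's axis.
- plunger: The loose plunger, 0.25 to 0.5 kg; origin on its axis, at the collar's underside, 55 mm below the grip's centre. Upward: collar 40 mm across, 8 mm thick, at the start resting on the head (z 150 mm); 14 mm neck, 29 mm long; the grip. Downward: steel rod, 14 mm thick, 108 mm long, in the bore with 1.5 mm play. It slides freely and falls back when let go.
- bowl: White bowl of plums, 140 mm across and 66 mm high with its fruit, standing near the stoner; origin under its centre. Leave alone.
- jar: Closed glass jar with steel lid, 72 mm across, 100 mm high; origin under its centre. Leave alone.
- spoon: Wooden spoon, 180 mm long, lying on the worktop near the stoner; origin on the underside near its middle. Leave alone.
Mind the look-alikes: they are no part of the job. There is more than one size of the plunger; the one meant has the size given above.

How it is judged:
On the way:
1. the lock knob is turned so far that the keeper clears the collar, with the plunger still down (value of joint lock_knob above 0.75 rad and z of plunger_grip in the frame of stoner below 0.215 m), for 0.2 s.
At the end, for the whole second after the job is handed in: The plunger is held by the fingers (more than 2 N), still in its guide, upright within 0.06 rad and within 6 mm of the bore's axis, raised 50 mm (38 to 62 mm) above its resting place, at rest (under 10 mm/s), pressing on the stoner with less than 20 N; the lock knob is still unlocked (over 0.7 rad) (z of plunger_grip in the frame of stoner between 0.243 and 0.267 m and horizontal distance between plunger and stoner below 0.006 m and angle between the z axis of plunger and the z axis of stoner, either way round below 0.06 rad and value of joint lock_knob above 0.7 rad and linear speed of plunger below 0.01 m/s and contact force between the fingers and plunger above 2 N and contact force between plunger and stoner below 20 N); the arm keeps its last pose, push and grip.
It fails at once if the plunger is forced against the stoner or its keeper (over 50 N) (contact force between plunger and stoner above 50 N).
It fails at once if the plunger is pulled nearly or wholly out of its guide (raised over 85 mm) (z of plunger_grip in the frame of stoner above 0.29 m).
It fails at once if the bowl is moved more than 25 mm (distance of bowl from where it was at the start of the episode above 0.025 m).
It fails at once if the jar is moved more than 25 mm (distance of jar from where it was at the start of the episode above 0.025 m).
It fails at once if the spoon is moved more than 25 mm (distance of spoon from where it was at the start of the episode above 0.025 m).
It also fails if it takes over 48 s, if anything falls off the work surface, if the arm or the gripper's body presses on something with over 40 N, if the wrist force passes 120 N, or if a joint passes its speed limit or range.

## Working session

There is one attempt and no reset: what is moved stays moved. The work goes in short steps, Python scripts to look and compute and a shell command to move; the robot and the scene stay as the last step left them, time stands still between calls to the robot, and variables do not carry over. Pictures are saved under pics/ and viewed, on a budget of 10 in all, crops included, one or two more only if the job needs it, and the job is handed in when it is done.

```bash
mkdir -p pics
cat > h.py <<'E'
import numpy as np, cv2
from plant import robot
from scipy.spatial.transform import Rotation as R
def ray(p,uv):
    K=np.array([[p['fx'],0,p['cx']],[0,p['fy'],p['cy']],[0,0,1.]])
    a=cv2.undistortPoints(np.array([[uv]],float),K,np.array([p['k1'],0,0,0.]))[0,0]
    T=np.array(p['extrinsics']); d=T[:3,:3]@np.array([a[0],-a[1],-1]); return T[:3,3],d
def at_z(p,uv,z):
    o,d=ray(p,uv); return o+d*(z-o[2])/d[2]
def proj(p,X):
    T=np.array(p['extrinsics']); c=T[:3,:3].T@(np.asarray(X)-T[:3,3]); s=np.array([c[0],-c[1]])/-c[2]
    s=s*(1+p['k1']*(s@s)); return np.array([s[0]*p['fx']+p['cx'],s[1]*p['fy']+p['cy']])
def tri(ps,uvs):
    A=np.zeros((3,3));b=np.zeros(3)
    for p,uv in zip(ps,uvs):
        o,d=ray(p,uv);d=d/np.linalg.norm(d);M=np.eye(3)-np.outer(d,d);A+=M;b+=M@o
    return np.linalg.solve(A,b)
E
python3 - <<'E'
from h import *
np.set_printoptions(precision=4,suppress=True)
P={n:robot.read_camera(n) for n in('scene','top')}
for n,p in P.items():
    cv2.imwrite(f'pics/{n}0.png',p['img'][:,:,::-1])
    for l in('stoner','lock_grip','plunger_grip','plunger','bowl','jar','spoon'):
        print(n,l,[(np.round(d['point']),round(d['confidence'],2)) for d in robot.pinpoint(p,l)])
s=robot.read_state();print(s['t'],s['force'],R.from_rotvec(s['orientation']).as_matrix())
E
```

```text
scene stoner [(array([337., 222.]), 0.94)]
scene lock_grip [(array([381., 161.]), 0.56)]
scene plunger_grip [(array([341., 168.]), 0.91), (array([419., 108.]), 0.84), (array([381., 238.]), 0.8)]
scene plunger [(array([413., 132.]), 0.83), (array([341., 182.]), 0.71), (array([375., 264.]), 0.62)]
scene bowl [(array([378., 160.]), 0.58)]
scene jar [(array([414., 263.]), 0.77)]
scene spoon [(array([329., 177.]), 0.86)]
top stoner [(array([307., 208.]), 0.86)]
top lock_grip [(array([269., 197.]), 0.64), (array([280., 148.]), 0.55)]
top plunger_grip [(array([324., 115.]), 0.77), (array([206., 217.]), 0.61), (array([305., 196.]), 0.54)]
top plunger [(array([323., 129.]), 0.83), (array([213., 219.]), 0.71), (array([305., 204.]), 0.69)]
top bowl [(array([379., 218.]), 0.84)]
top jar [(array([277., 148.]), 0.57)]
top spoon [(array([290., 257.]), 0.87)]
0.8 [-0.1807  0.2057 -0.2326] [[-0.9107  0.4131  0.    ]
 [ 0.4131  0.9107  0.    ]
 [-0.      0.0001 -1.    ]]
```

View pics/scene0.png

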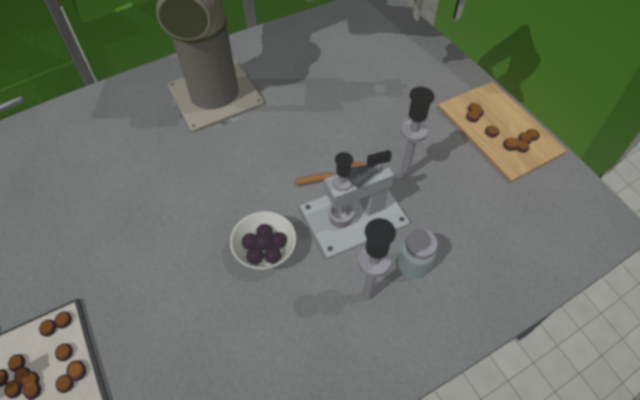

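View pics/top0.png

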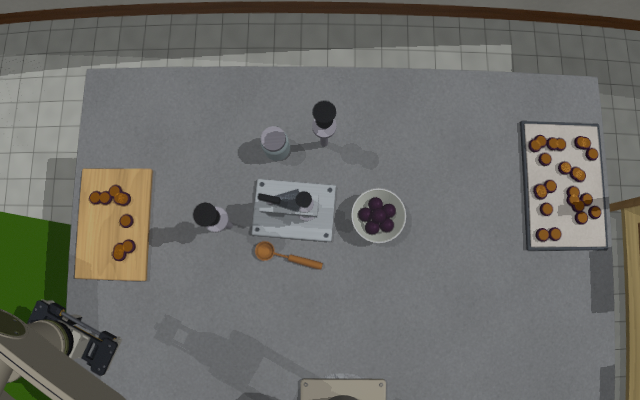

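The image shows three plungers:
- Scene (341,168), top (305,196): it sits in the stoner head, between the cup and the keeper, so it is the one meant.
- Scene (419,108), top (206,217): stands free and is larger, so a look-alike.
- Scene (381,238), top (324,115): also a larger free-standing look-alike.

The wing grip is at scene (378,158), top (269,197). The network's bowl at scene (378,160) is wrong, because the bowl is at (264,243).

Run:
```python
from h import *
np.set_printoptions(precision=4,suppress=True)
P={n:robot.read_camera(n) for n in('scene','top')}
s,t=P['scene'],P['top']
for n,a,b in(('plg',(341,168),(305,196)),('lock',(381,161),(269,197)),('stoner',(337,222),(307,208)),('big1',(419,108),(206,217)),('big2',(381,238),(324,115))):
    X=tri([s,t],[a,b]);print(n,X,proj(s,X)-a,proj(t,X)-b)
for n,uv,z in(('bowl',(379,216),.0),('jar',(275,140),.1),('spoonhead',(263,251),.01),('spoonend',(322,265),.01)): print(n,at_z(t,uv,z))
for l in('plunger_grip','lock_grip','stoner'):
  for n in P: print(l,n,[(d['point'],int(d['pixels'].sum()),round(d['confidence'],2)) for d in robot.masks_of(P[n],l)])
# base corners from bolts/base corners in top
for uv in((256,180),(335,185),(333,240),(251,235)): print(at_z(t,uv,.015))
c=t['img'][155:270,220:360,::-1]; c2=s['img'][140:260,290:430,::-1]
cv2.imwrite('pics/c1.png',np.hstack([cv2.resize(c,(400,400),interpolation=2),cv2.resize(c2,(400,400),interpolation=2)]))
```

```text
plg [0.5473 0.0916 0.209 ] [ 1.0905 -0.124 ] [0.8518 0.4262]
lock [0.5505 0.1787 0.1808] [-1.3394  0.1598] [-1.0392 -0.5909]
stoner [0.5445 0.092  0.0091] [ 1.7427 -0.1942] [1.3642 0.6558]
big1 [0.4972 0.3078 0.2228] [ 0.138  -0.0228] [0.1143 0.0693]
big2 [0.7258 0.0565 0.2407] [-1.8353  0.1825] [-1.1963 -0.6899]
bowl [ 0.5283 -0.095   0.    ]
jar [0.7046 0.1752 0.1   ]
spoonhead [0.4319 0.2083 0.01  ]
spoonend [0.3978 0.0543 0.01  ]
plunger_grip scene [([374.4, 249.7], 1813, 0.82), ([338.6, 174.0], 619, 0.75), ([414.7, 122.3], 1559, 0.58)]
plunger_grip top [([324.5, 119.5], 858, 0.69), ([207.8, 219.0], 807, 0.69), ([304.4, 202.0], 299, 0.56)]
lock_grip scene [([369.9, 169.2], 765, 0.57)]
lock_grip top [([281.7, 199.4], 444, 0.97)]
stoner scene [([421.1, 253.1], 1451, 0.71), ([353.4, 207.1], 5633, 0.66)]
stoner top [([290.8, 212.0], 4297, 0.77)]
[0.6183 0.2316 0.015 ]
[0.6074 0.0227 0.015 ]
[0.4627 0.0266 0.015 ]
[0.4728 0.2401 0.015 ]
```

View pics/c1.png

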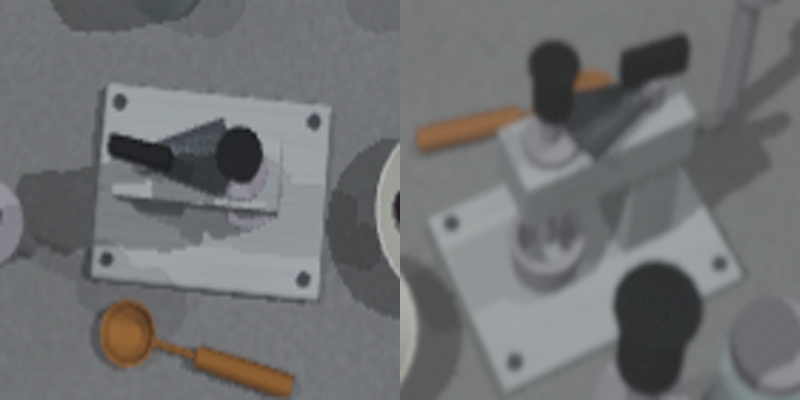

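The enlarged crop confirms that the small plunger in the stoner head is the one meant. The keeper fan lies over its collar, and the wing is turned about 0.1 rad clockwise. Next I raise the tool and move over the knob.

```bash
python3 -m jog '[[[0,0,0,0,0,-3.5,9.3],[0,0,0,0,0,-3.5,9.3],[0,0,0,0,0,-3.5,9.3],[0,0,7,-1,-0.5,0,9.3],[0,0,0,0,0,0,9.3]]]' 20
```

```text
t: 1.62
tool_pos: [0.2563, 0.5383, 0.3274]
orientation: [0.859, 3.02, 0.009]
force: [-0.4, -0.3, -1.0]
opening: 0.0931
```

```bash
python3 -m jog '[[[0,0,7,0,0,0,9.3],[0,0,7,0,0,0,9.3],[0,0,7,0,0,0,9.3],[0,0,7,0,0,0,9.3],[0,0,7,0,0,0,9.3]]]'; python3 -m jog '[[[0,0,7,0,0,0,9.3],[0,0,7,0,0,0,9.3],[0,0,7,0,0,0,9.3],[0,0,7,0,0,0,9.3],[0,0,4,0,0,0,9.3]]]'
```

```text
t: 2.03
tool_pos: [0.2543, 0.5374, 0.3217]
orientation: [-1.723, -2.627, 0.004]
force: [0.2, -0.3, 0.3]
opening: 0.0929
t: 2.45
tool_pos: [0.2543, 0.5374, 0.3217]
orientation: [2.381, 2.048, -0.004]
force: [0.0, 0.2, -0.1]
opening: 0.0928
```

```bash
python3 -m jog '[[[0,0,0,-2.6,2.9,0,9.3],[0,0,0,-2.6,2.9,0,9.3],[0,0,0,-2.6,2.9,0,9.3],[0,0,0,-2.6,2.9,0,9.3],[0,0,0,-2.6,2.9,0,9.3]]]'; python3 -m jog '[[[0,0,0,-2.6,2.9,0,9.3],[0,0,0,-2.6,2.9,0,9.3],[0,0,0,-2.6,2.9,0,9.3],[0,0,0,-2.6,2.9,0,9.3],[0,0,0,-2.6,2.9,0,9.3]]]';python3 -m jog '[[[0,0,0,-2.6,2.9,0,9.3],[0,0,0,-2.6,2.6,0,9.3],[0,0,0,0,0,0,9.3],[0,0,0,0,0,0,9.3]]]'
python3 - <<'E'
from h import *
np.set_printoptions(precision=4,suppress=True)
p=robot.read_camera('wrist');cv2.imwrite('pics/w1.png',p['img'][:,:,::-1])
print(p['extrinsics'])
for l,z in(('lock_grip',.188),('plunger_grip',.205),('stoner',0)):
    for d in robot.pinpoint(p,l): print(l,d['point'],d['confidence'],at_z(p,d['point'],z))
print(proj(p,(.549,.173,.188)),proj(p,(.545,.093,.205)))
E
```

```text
t: 2.87
tool_pos: [0.3794, 0.3864, 0.3219]
orientation: [-2.374, -2.058, 0.004]
force: [-0.1, -0.4, 0.3]
opening: 0.0927
t: 3.28
tool_pos: [0.5041, 0.2365, 0.322]
orientation: [-2.374, -2.056, 0.003]
force: [0.4, 0.9, 0.6]
opening: 0.0929
t: 3.62
tool_pos: [0.5508, 0.1771, 0.3215]
orientation: [-2.378, -2.051, 0.005]
force: [0.6, -0.6, -0.3]
opening: 0.0931
[[ 0.9893  0.1409  0.0391  0.5615]
 [-0.1462  0.9603  0.2377  0.2413]
 [-0.0041 -0.2408  0.9706  0.4878]
 [ 0.      0.      0.      1.    ]]
lock_grip [320.4, 189.0] 0.83 [0.5467 0.178  0.188 ]
plunger_grip [329.6, 267.0] 0.88 [0.5445 0.0951 0.205 ]
plunger_grip [242.3, 62.9] 0.84 [0.4946 0.3085 0.205 ]
[323.1816 193.2603] [330.2824 268.6655]
```

View pics/w1.png

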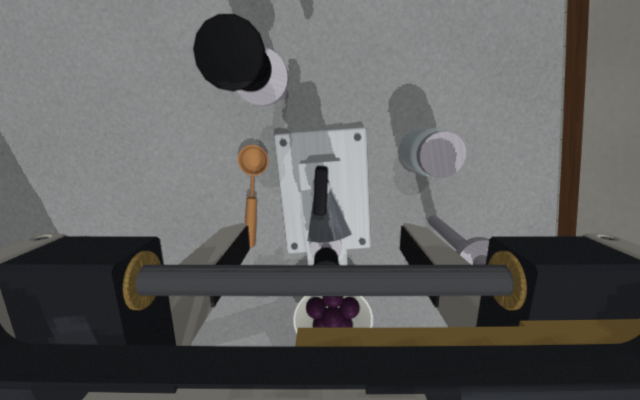

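The wing at (321,189) is nearly vertical in the wrist picture, so it lines up with the pads. It is at about (0.5475, 0.1755), and the plunger is at about (0.545, 0.0945). I go down onto the wing and close.

```bash
python3 -m jog '[[[0,0,0,-0.2,-0.3,3,6],[0,0,0,0,0,3.5,6],[0,0,0,0,0,3.5,6],[0,0,0,0,0,2.5,6],[0,0,0,0,0,2.1,6]]]' 20; python3 -m jog '[[[0,0,0,0,0,0,5],[0,0,0,0,0,0,3],[0,0,0,0,0,0,2],[0,0,0,0,0,0,1],[0,0,0,0,0,0,1]]]'; python3 -m jog '[[[0,0,0,0,0,0,0.8],[0,0,0,0,0,0,0.8],[0,0,0,0,0,0,0.8]]]'
```

```text
t: 4.23
tool_pos: [0.5453, 0.1784, 0.1748]
orientation: [-2.374, -2.056, 0.004]
force: [0.3, -0.1, -0.1]
opening: 0.0641
t: 4.65
tool_pos: [0.5485, 0.1777, 0.18]
orientation: [2.376, 2.052, 0.005]
force: [0.8, -0.2, 0.0]
opening: 0.0313
t: 4.9
tool_pos: [0.5465, 0.1774, 0.1785]
orientation: [-2.377, -2.052, 0.002]
force: [-4.0, -0.2, 2.9]
opening: 0.014
```

The opening of 14 mm matches the wing's thickness, so it is held. I turn it clockwise, which is + about the tool's z.

```bash
python3 -m jog '[[[0,0,5,0,0,0,0.8],[0,0,5,0,0,0,0.8],[0,0,5,0,0,0,0.8],[0,0,5,0,0,0,0.8],[0,0,5,0,0,0,0.8]]]' 30; python3 -m jog '[[[0,0,5,0,0,0,0.8],[0,0,5,0,0,0,0.8],[0,0,5,0,0,0,0.8],[0,0,5,0,0,0,0.8],[0,0,0,0,0,0,0.8]]]'; python3 -c "
from h import *;s=robot.read_state();print(s['wrist_torque'],s['q'])"
```

```text
t: 5.32
tool_pos: [0.5463, 0.1775, 0.1785]
orientation: [-2.768, -1.483, 0.002]
force: [-9.7, 0.9, 7.7]
opening: 0.0139
t: 5.73
tool_pos: [0.5461, 0.1777, 0.1784]
orientation: [-2.984, -0.978, 0.003]
force: [-9.8, 0.9, 8.1]
opening: 0.0141
[ 0.19777367  1.73219283 -0.05729292] [2.24473633e-01 8.49547338e-02 1.61059121e+00 1.16031766e-03
 1.44811487e+00 1.16156701e+00]
```

```bash
python3 -m jog '[[[0,0,5,0,0,0,0.8],[0,0,5,0,0,0,0.8],[0,0,5,0,0,0,0.8],[0,0,5,0,0,0,0.8],[0,0,0,0,0,0,0.8]]]'; python3 -m jog '[[[0,0,0,0,0,0,0.8],[0,0,0,0,0,0,2],[0,0,0,0,0,0,4],[0,0,0,0,0,0,6],[0,0,0,0,0,0,6]]]'; python3 -m jog '[[[0,0,0,0,0,0,6],[0,0,0,0,0,-3.5,6],[0,0,0,0,0,-3.5,6],[0,0,0,0,0,-3.5,6],[0,0,0,0,0,-3.5,6]]]'
```

```text
t: 6.15
tool_pos: [0.546, 0.1779, 0.1784]
orientation: [-3.109, -0.445, 0.004]
force: [-9.6, 1.7, 8.6]
opening: 0.014
t: 6.57
tool_pos: [0.5475, 0.177, 0.1776]
orientation: [3.109, 0.453, 0.0]
force: [-0.8, -0.3, 0.4]
opening: 0.0354
t: 6.98
tool_pos: [0.547, 0.177, 0.319]
orientation: [3.109, 0.453, -0.001]
force: [0.3, -0.1, 0.6]
opening: 0.0597
```

```bash
python3 -m jog '[[[0,0,-7,0,0,0,6],[0,0,-7,0,0,0,6],[0,0,-7,0,0,0,6],[0,0,-7,0,0,0,6],[0,0,-7,0,0,0,6]]]'; python3 -m jog '[[[0,0,-7,0,0,0,6],[0,0,-7,0,0,0,6],[0,0,-7,0,0,0,6],[0,0,-7,0,0,0,6],[0,0,-7,0,0,0,6]]]'; python3 -m jog '[[[0,0,0,0,0,0,6],[0,0,0,0,0,0,6]]]';  python3 - <<'E'
from h import *
np.set_printoptions(precision=4,suppress=True)
p=robot.read_camera('wrist');cv2.imwrite('pics/w2.png',cv2.resize(p['img'][120:290,220:420,::-1],(600,510),interpolation=2))
for q,l,z in((p,'lock_grip',.188),(p,'plunger_grip',.205)):
    for d in robot.pinpoint(q,l): print(l,d['point'],d['confidence'],at_z(q,d['point'],z))
q=robot.read_camera('scene')
print('scene',[(d['point'],at_z(q,d['point'],.205)) for d in robot.pinpoint(q,'plunger_grip')])
E
```

```text
t: 7.4
tool_pos: [0.5474, 0.1771, 0.3177]
orientation: [2.824, 1.376, 0.0]
force: [0.2, -0.4, 0.1]
opening: 0.0601
t: 7.82
tool_pos: [0.5474, 0.1771, 0.3175]
orientation: [2.28, 2.161, -0.0]
force: [-0.6, -0.3, -0.2]
opening: 0.0604
t: 7.98
tool_pos: [0.5474, 0.1771, 0.3176]
orientation: [-2.291, -2.15, 0.0]
force: [0.3, 0.6, -0.3]
opening: 0.0598
lock_grip [322.4, 187.7] 0.77 [0.5459 0.18   0.188 ]
plunger_grip [256.7, 52.1] 0.71 [0.4956 0.3106 0.205 ]
plunger_grip [325.2, 268.1] 0.67 [0.5436 0.0961 0.205 ]
scene [([341.0, 166.9], array([0.5416, 0.0927, 0.205 ])), ([377.3, 236.5], array([0.7059, 0.0697, 0.205 ])), ([418.7, 104.6], array([0.4749, 0.3265, 0.205 ]))]
```

View pics/w2.png

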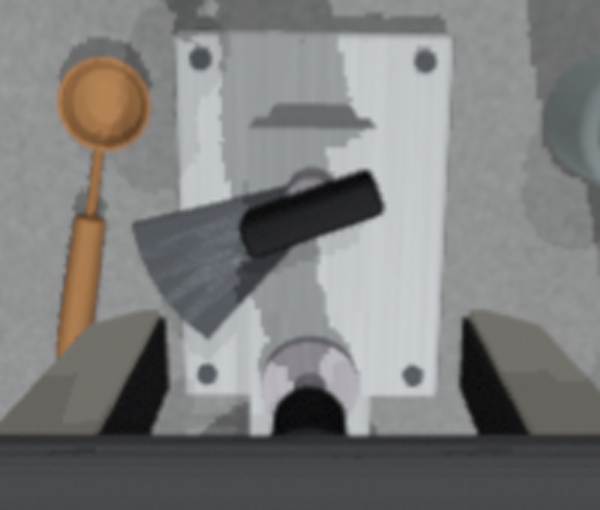

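The keeper fan now points left, ending at crop (205,335). It is clear of the collar at crop (310,375), and the wing has turned about 1.2 rad. I move over the plunger at about (0.5435, 0.0955), go down, and close gently.

```bash
python3 -m jog '[[[0,0,0,-2.8,0,0,6.5],[0,0,0,-2.8,0.1,0,6.5],[0,0,0,-2.6,0,0,6.5],[0,0,0,0,0,3,6.5],[0,0,0,0,0,3,6.5]]]' 5; python3 -m jog '[[[0,0,0,0,0,3,6.5],[0,0,0,0,0,2,6.5],[0,0,0,0,0,1.2,6.5],[0,0,0,0,0,1,6.5],[0,0,0,0,0,0,6.5]]]'
python3 - <<'E'
from h import *
np.set_printoptions(precision=4,suppress=True)
t=robot.read_camera('top');s=robot.read_camera('scene');w=robot.read_camera('wrist')
cv2.imwrite('pics/g1.png',np.hstack([cv2.resize(s['img'][110:210,290:390,::-1],(400,400),interpolation=2),cv2.resize(w['img'][150:400,195:445,::-1],(400,400),interpolation=2)]))
x=robot.read_state();print(x['tool_pos'],x['force'])
for n,q in(('t',t),('s',s),('w',w)):
  for d in robot.pinpoint(q,'plunger_grip'): print(n,d['point'],d['confidence'],at_z(q,d['point'],.205))
E
```

```text
t: 8.65
tool_pos: [0.5451, 0.0938, 0.2596]
orientation: [2.287, 2.148, 0.007]
force: [0.6, 0.0, -0.5]
opening: 0.0652
t: 9.07
tool_pos: [0.5426, 0.0953, 0.1839]
orientation: [-2.286, -2.153, 0.003]
force: [-1.4, 0.4, -0.0]
opening: 0.0651
[0.5444 0.0954 0.1873] [0.6092 1.0066 1.0879]
t [202.2, 218.4] 0.8 [0.4959 0.321  0.205 ]
t [320.9, 113.4] 0.56 [0.7398 0.061  0.205 ]
s [419.0, 106.2] 0.79 [0.4792 0.3242 0.205 ]
s [338.3, 167.8] 0.74 [0.541 0.087 0.205]
s [379.8, 237.7] 0.66 [0.71   0.0722 0.205 ]
w [320.2, 245.5] 0.78 [0.5422 0.0966 0.205 ]
```

View pics/g1.png

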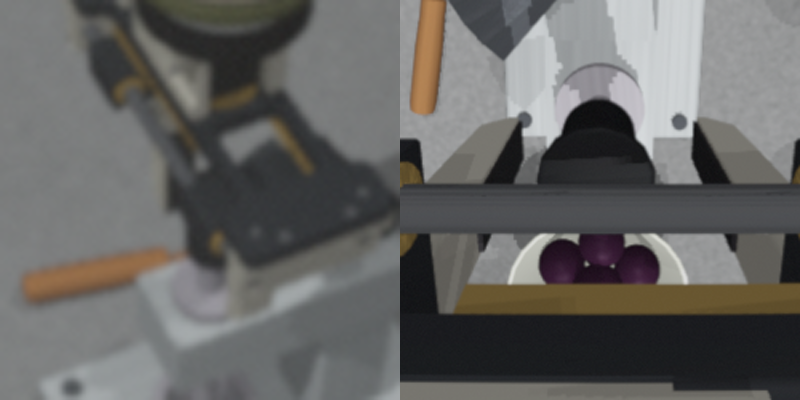

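The plunger grip, at (597,130) in the right-hand half, stands between the open fingers, perhaps a few mm towards the left one. I close with 5 N and use the force reading to centre.

```bash
python3 -m jog '[[[0,0,0,0,0,0,4],[0,0,0,0,0,0,3.2],[0,0,0,0,0,0,3],[0,0,0,0,0,0,2.8],[0,0,0,0,0,0,2.6]]]' 5; python3 -m jog '[[[0,0,0,0,0,0,2.3],[0,0,0,0,0,0,2.3],[0,0,0,0,0,0,2.3],[0,0,0,0,0,0,2.3]]]'; python3 -c "
from h import *
for i in range(3):
  s=robot.read_state();print(s['force'],s['wrist_torque'],s['tool_pos'],s['opening']);robot.read_camera('top')"
```

```text
t: 9.78
tool_pos: [0.5433, 0.0953, 0.1857]
orientation: [-2.286, -2.154, 0.0]
force: [-1.8, 0.1, 1.9]
opening: 0.0361
t: 10.12
tool_pos: [0.5434, 0.0953, 0.1856]
orientation: [-2.286, -2.155, 0.0]
force: [-2.9, -0.2, 2.3]
opening: 0.0354
[-2.93232842 -0.15083811  2.26942464] [-0.0668656   0.35917265  0.03268427] [0.54337154 0.09528689 0.18564518] 0.0353702306519345
[-2.44472683 -0.69997525  3.1933868 ] [-0.06010026  0.39207094  0.04441476] [0.54338951 0.0952706  0.18565503] 0.0357625135601788
[-1.50108816 -0.48178902  2.03479618] [0.00474483 0.42941171 0.01997131] [0.54339831 0.0952626  0.18567143] 0.035022105085801
```

The opening stalled at 35 mm with −x force, so only the left finger touches and the plunger sits about 3.5 mm towards −y of the tool. This agrees with the picture. I re-centre.

```bash
python3 -m jog '[[[0,0,0,0,0,0,4.5],[0,0,0,0,0,0,4.5],[0,0,0,0,-0.35,0,4.5],[0,0,0,0,0,0,3.2],[0,0,0,0,0,0,2.8]]]' 5; python3 -m jog '[[[0,0,0,0,0,0,2.4],[0,0,0,0,0,0,2.4],[0,0,0,0,0,0,2.4],[0,0,0,0,0,0,2.4],[0,0,0,0,0,0,2.4]]]'; python3 -c "
from h import *
for i in range(3):
  s=robot.read_state();print(s['force'],s['wrist_torque'],s['tool_pos'],s['opening']);robot.read_camera('top')"
```

```text
t: 10.68
tool_pos: [0.54, 0.0955, 0.1857]
orientation: [2.286, 2.154, 0.0]
force: [0.3, 0.6, 1.2]
opening: 0.0362
t: 11.1
tool_pos: [0.5401, 0.0955, 0.1857]
orientation: [2.286, 2.155, 0.0]
force: [0.6, -0.7, -0.5]
opening: 0.0355
[ 0.60918038 -0.69568305 -0.48062789] [-0.03374289 -0.08511652 -0.00835074] [0.5400739  0.09547545 0.18568943] 0.03550389309554897
[ 0.77904149  0.11752995 -0.98822802] [-0.04964368 -0.12577355  0.00828829] [0.54006132 0.09545041 0.18566333] 0.03571093130577647
[1.4963938  0.19818342 1.18264562] [-0.10104205 -0.09148707  0.018685  ] [0.54005625 0.09546149 0.18566122] 0.03524244100877917
```

Force is now centred, but the opening is 35.5 mm, which is the cap's width. The fingers are closing on the cap rather than the grip. I open, go about 12 mm lower and close again.

```bash
python3 -m jog '[[[0,0,0,0,0,0,4.5],[0,0,0,0,0,0,4.5],[0,0,0,0,0,1.2,4.5],[0,0,0,0,0,0,3.2],[0,0,0,0,0,0,2.8]]]' 5; python3 -m jog '[[[0,0,0,0,0,0,2.4],[0,0,0,0,0,0,2.4],[0,0,0,0,0,0,2.4],[0,0,0,0,0,0,2.4],[0,0,0,0,0,0,2.4]]]'
python3 - <<'E'
from h import *
s=robot.read_state();print(s['force'],s['wrist_torque'],s['tool_pos'],s['opening'])
w=robot.read_camera('wrist');cv2.imwrite('pics/g2.png',cv2.resize(w['img'][150:350,220:420,::-1],(600,600),interpolation=2))
E
```

```text
t: 11.67
tool_pos: [0.5391, 0.0954, 0.1721]
orientation: [-2.285, -2.154, 0.003]
force: [1.0, -0.6, -0.8]
opening: 0.0359
t: 12.08
tool_pos: [0.5398, 0.0954, 0.1735]
orientation: [-2.286, -2.154, 0.001]
force: [-0.1, -0.8, -3.6]
opening: 0.0358
[-0.14307763 -0.79268641 -3.64309095] [-0.05684465  0.21898706 -0.0268781 ] [0.53983616 0.09543891 0.17348584] 0.03578147090444526
```

View pics/g2.png

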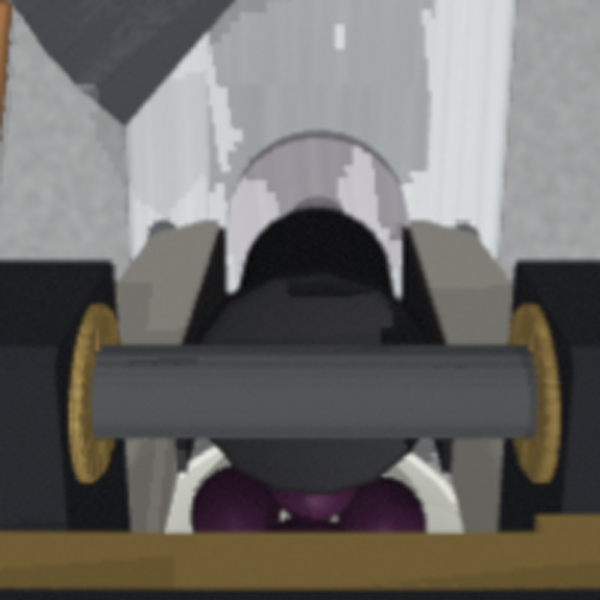

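The pads are flat along their whole length, so from straight above they always meet the 36 mm cap first. To take the grip itself I come in from the bowl side (−y), high above the bowl, with the tool tilted 60° so the fingers pass under the cap. First I back off upward.

```bash
python3 -m jog '[[[0,0,0,0,0,0,5],[0,0,0,0,0,0,6.5],[0,0,0,0,0,0,6.5],[0,0,0,0,0,-3.5,6.5],[0,0,0,0,0,-3.5,6.5]]]' 5; python3 -m jog '[[[0,0,0,0,0,-3.5,6.5],[0,0,0,-2.5,0.2,-2.5,6.5],[0,0,0,-2.5,0.1,0,6.5],[0,7,0,0,0,0,6.5],[0,7,0,0,0,0,6.5]]]';python3 -m jog '[[[0,7,0,0,0,0,6.5],[0,7,0,0,0,0,6.5],[0,7,0,0,0,0,6.5],[0,7,0,0,0,0,6.5],[0,0,0,0,0,0,6.5]]]'; python3 -c "
from h import *
s=robot.read_state();print(s['q'],R.from_rotvec(s['orientation']).as_matrix())"
```

```text
t: 12.55
tool_pos: [0.5383, 0.0953, 0.2421]
orientation: [-2.284, -2.152, 0.006]
force: [1.8, -1.1, 0.2]
opening: 0.0632
t: 12.97
tool_pos: [0.5413, 0.046, 0.3065]
orientation: [-2.153, -2.035, -0.275]
force: [-0.2, -0.4, -1.5]
opening: 0.0651
t: 13.38
tool_pos: [0.5391, 0.0429, 0.3005]
orientation: [-1.854, -1.735, -0.714]
force: [0.5, -0.2, -0.8]
opening: 0.065
[-0.47387328  0.04509742  1.60954052  0.68339654  1.781971   -0.36157701] [[ 0.05120982  0.99791084  0.0393892 ]
 [ 0.73623155 -0.06437175  0.67366118]
 [ 0.67478934 -0.0054985  -0.73798991]]
```

```bash
python3 -m jog '[[[0,6,0,0,0,0,6.5],[0,6,0,0,0,0,6.5],[0,6,0,0,0,0,6.5],[0,0,0,0,0,0,6.5],[0,0,0,0,0,0,6.5]]]'
python3 - <<'E'
from h import *
np.set_printoptions(precision=4,suppress=True)
s=robot.read_state();M=R.from_rotvec(s['orientation']).as_matrix();print(s['q'],s['tool_pos'],M)
G=np.array([.540,.0955,.203]);print('tcp shift, tool axes cm',100*M.T@(G+.019*M[:,2]-s['tool_pos']))
p=robot.read_camera('wrist')
for d in robot.pinpoint(p,'plunger_grip'): print(d['point'],d['confidence'])
print('expect',proj(p,(.540,.0955,.205)))
cv2.imwrite('pics/t1.png',p['img'][:,:,::-1])
E
```

```text
t: 13.8
tool_pos: [0.5398, 0.0452, 0.3022]
orientation: [-1.641, -1.543, -0.94]
force: [1.2, 0.3, 0.1]
opening: 0.065
[-0.5805  0.1793  1.6274  0.9037  1.8778 -0.4831] [0.5398 0.0452 0.3022] [[ 0.033   0.9982  0.0498]
 [ 0.5018 -0.0596  0.8629]
 [ 0.8644 -0.0035 -0.5029]]
tcp shift, tool axes cm [-6.0535 -0.2449 11.231 ]
[324.2, 255.7] 0.87
[289.0, 122.9] 0.65
expect [321.5824 257.573 ]
```

View pics/t1.png

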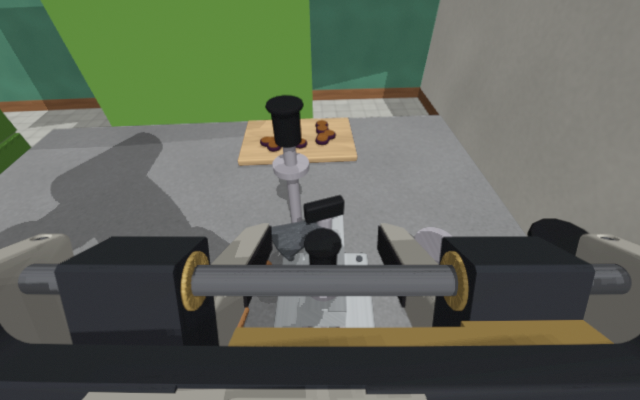

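The plunger cap is at (324,256) with the fingers either side of it, as predicted within about 2 px. I lower along tool −x, then go forward.

```bash
python3 -m jog '[[[0,0,0,-3,-0.2,0,6.5],[0,0,0,-3,0,0,6.5],[0,0,0,0,0,3,6.5],[0,0,0,0,0,3,6.5],[0,0,0,0,0,2,6.5]]]' 5; python3 -m jog '[[[0,0,0,0,0,1.5,6.5],[0,0,0,0,0,1.2,6.5],[0,0,0,0,0,0.5,6.5],[0,0,0,0,0,0,5],[0,0,0,0,0,0,4]]]';python3 -m jog '[[[0,0,0,0,0,0,3.5],[0,0,0,0,0,0,3],[0,0,0,0,0,0,2.5],[0,0,0,0,0,0,2.4],[0,0,0,0,0,0,2.4]]]'
python3 - <<'E'
from h import *
np.set_printoptions(precision=4,suppress=True)
s=robot.read_state();M=R.from_rotvec(s['orientation']).as_matrix();print(s['q'],s['tool_pos'],s['force'],s['wrist_torque'],s['opening'],s['tool_pos']-.019*M[:,2])
E
```

```text
t: 14.32
tool_pos: [0.5407, 0.0864, 0.2116]
orientation: [-1.639, -1.549, -0.943]
force: [0.2, 0.1, -0.9]
opening: 0.0651
t: 14.73
tool_pos: [0.5424, 0.1121, 0.1965]
orientation: [-1.638, -1.546, -0.946]
force: [-0.1, 0.4, 0.8]
opening: 0.0559
t: 15.15
tool_pos: [0.542, 0.112, 0.1958]
orientation: [-1.638, -1.544, -0.946]
force: [-0.2, -1.1, 1.4]
opening: 0.028
[-0.48    0.2416  1.7702  0.9193  1.6771 -0.5912] [0.542  0.112  0.1958] [-0.2409 -1.1163  1.3924] [-0.3271  0.1251  0.0499] 0.028000524825103217 [0.5411 0.0956 0.2053]
```

The opening is 28.0 mm, so the grip itself is held with small forces. I firm up the grip and work out the straight-up direction.

```bash
python3 -m jog '[[[0,0,0,0,0,0,2.2],[0,0,0,0,0,0,2.2],[0,0,0,0,0,0,2.2]]]' 25
python3 - <<'E'
from h import *
np.set_printoptions(precision=4,suppress=True)
for i in range(3):
  s=robot.read_state();M=R.from_rotvec(s['orientation']).as_matrix();print(s['tool_pos'],s['force'],s['opening'],M[2]);robot.read_camera('top')
E
```

```text
t: 15.4
tool_pos: [0.5421, 0.1122, 0.1959]
orientation: [-1.638, -1.544, -0.946]
force: [-1.5, -1.2, 2.1]
opening: 0.0274
[0.5421 0.1122 0.1959] [-1.4952 -1.2162  2.0935] 0.027428699292692642 [ 0.866   0.0003 -0.5001]
[0.5421 0.1122 0.1958] [-0.82   -1.8458  2.1678] 0.027429780506089237 [ 0.866   0.0002 -0.5001]
[0.5421 0.1122 0.1958] [-1.4582 -2.3524  2.764 ] 0.027346421172802764 [ 0.866   0.0002 -0.5   ]
```

Up 10 mm is tool x +0.866 cm, z −0.5 cm. I lift slowly in 5 mm rows, watching the force.

```bash
python3 -m jog '[[[0,0,0,0.43,0,-0.25,2.2],[0,0,0,0.43,0,-0.25,2.2],[0,0,0,0.44,0,-0.25,2.2],[0,0,0,0,0,0,2.2]]]'; python3 -m jog '[[[0,0,0,0.43,0,-0.25,2.2],[0,0,0,0.43,0,-0.25,2.2],[0,0,0,0.44,0,-0.25,2.2],[0,0,0,0,0,0,2.2]]]'
```

```text
t: 15.88
tool_pos: [0.5423, 0.1123, 0.2118]
orientation: [-1.638, -1.545, -0.947]
force: [0.2, -0.5, -2.6]
opening: 0.0272
t: 16.22
tool_pos: [0.5424, 0.1123, 0.2271]
orientation: [-1.638, -1.545, -0.947]
force: [0.1, 0.1, -4.1]
opening: 0.0274
```

```bash
python3 -m jog '[[[0,0,0,0.43,0,-0.25,2.2],[0,0,0,0.43,0,-0.25,2.2],[0,0,0,0.44,0,-0.25,2.2],[0,0,0,0.3,0,-0.18,2.2],[0,0,0,0,0,0,2.2]]]'; python3 -m jog '[[[0,0,0,0,0,0,2.2],[0,0,0,0,0,0,2.2],[0,0,0,0,0,0,2.2],[0,0,0,0,0,0,2.2]]]'
python3 - <<'E'
from h import *
np.set_printoptions(precision=4,suppress=True)
s=robot.read_state();print(s['tool_pos'],s['force'],s['wrist_torque'],s['opening'])
P=[robot.read_camera(n) for n in('scene','wrist','top')]
a,w=P[0]['img'],P[1]['img']
cv2.imwrite('pics/f.png',np.hstack([cv2.resize(a[120:270,270:420,::-1],(400,400),interpolation=2),cv2.resize(w[150:350,220:420,::-1],(400,400),interpolation=2)]))
for l in('plunger_grip','plunger','bowl','jar','spoon'):
  for n,p in zip('swt',P): print(l,n,[np.round(d['point']) for d in robot.pinpoint(p,l)])
print('expect',[proj(p,(.5405,.0955,.255)) for p in P])
E
```

```text
t: 16.63
tool_pos: [0.5424, 0.1122, 0.2453]
orientation: [-1.638, -1.545, -0.947]
force: [0.5, 0.1, -2.4]
opening: 0.0274
t: 16.97
tool_pos: [0.5419, 0.1124, 0.2439]
orientation: [-1.638, -1.543, -0.945]
force: [0.1, 0.5, -2.7]
opening: 0.0273
[0.5419 0.1124 0.2439] [ 0.1181  0.5281 -2.7047] [-0.9288  0.1188 -0.0203] 0.027317708701545602
plunger_grip s [array([341., 150.]), array([376., 238.]), array([420., 106.])]
plunger_grip w [array([324., 245.]), array([278., 108.])]
plunger_grip t [array([301., 199.]), array([320., 117.]), array([206., 215.])]
plunger s [array([340., 168.]), array([373., 264.]), array([412., 134.])]
plunger w [array([283., 163.]), array([325., 293.])]
plunger t [array([324., 128.]), array([304., 202.]), array([214., 220.])]
bowl s [array([266., 250.])]
bowl w []
bowl t [array([380., 215.])]
jar s [array([342., 150.]), array([417., 263.])]
jar w []
jar t [array([277., 146.])]
spoon s []
spoon w [array([323., 294.])]
spoon t [array([287., 258.])]
expect [array([342.8331, 149.0065]), array([323.0348, 247.6632]), array([303.1637, 196.4072])]
```

View pics/f.png

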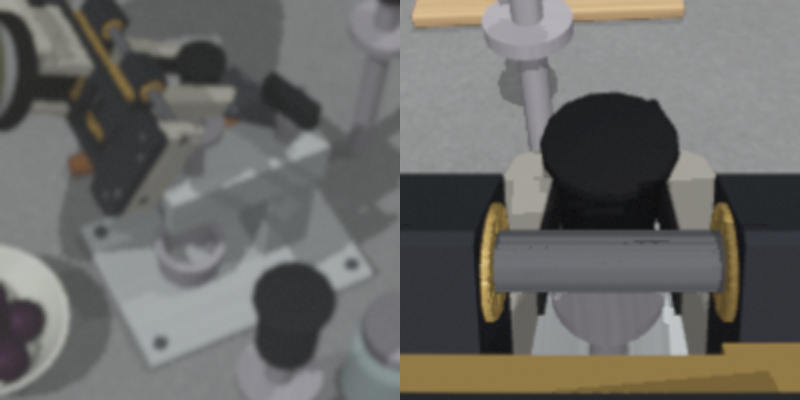

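The picture shows the cap and grip between the fingers, with the collar well above the head (left half about (205,130)) and the rod still in the bore. The wing is still turned. The network finds the grip within 3 px of a 50 mm lift in all three views. The tool rose 48 mm and the side force is about 0.5 N. I hand it in.

```bash
python3 -c "
from h import *
robot.close_job();s=robot.read_state();print(s['t'],s['tool_pos'],s['force'],s['opening'])"
```

```text
the job is handed in; nothing more can be done
the job is handed in; nothing more can be done
```

The stoner is unlocked and the plunger is held about 48 mm up in the gripper. The job was handed in at about 17 s and gave no verdict.

- **Unlocking:** I gripped the wing and turned it 65° clockwise, to about 1.2 rad. The wrist picture showed the keeper plate clear of the collar while the plunger was still down.
- **Grasp:** From straight above, the fingers closed on the cap instead of the grip: the opening stopped at about 35.5 mm twice. The first try was also 3.5 mm off centre, but the contact stayed at or below 5 N. I then came in under the cap with the tool tilted 60° and closed on the 28 mm grip at 25 N.
- **Last checks:** The tool rose 48 mm, the side force was about 0.5 N, and the fingers still held the grip (opening 27.3 mm). All three cameras agreed with the planned height within about 3 px. The last picture showed the rod still in the bore and the wing still turned.
- **Bowl, jar and spoon:** In the top view they moved no more than 3 px, which is within detector noise. The network also gave false jar and spoon hits on the plunger itself (scene (342,150), wrist (323,294)), and I discounted them.

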